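# Book out and open the cleaner bottle in the stockroom

### The arm

A 7-joint arm with a two-finger parallel gripper is mounted at the origin on the work surface. World frame = base frame: x ahead of the robot, y to its left, z up, the work surface at z = 0. Lengths are in m, angles in rad, forces in N, time in s.
With the tool pointing down it reaches from about 0.35 to 0.9 m from the base axis. Payload 19.9 kg.
Tool frame: the origin (TCP) lies midway between the tips of the shut fingers; the grasp point (between the pads) lies 19 mm behind it; z points along the fingers, y is the line along which they close (so a half turn about z gives the same grasp; the last joint's range is limited). The gripper opens to 94 mm and grips with 3 to 60 N. Pads are 16 mm wide; open, the fingers measure 119 mm over their backs; the gripper's body (75 mm by 177 mm) begins 78 mm behind the grasp point.
Start: joints at [1.21, 0.417, -0.01, 1.614, 0.005, 1.111, -0.053], TCP at [0.196, -0.593, 0.205] pointing down, gripper open.
Joint ranges: [-2.81, 2.81], [-0.39, 2.02], [-1.27, 1.25], [0.06, 2.57], [-1.19, 4.33], [0.19, 2], [-2.82, 2.82]. Speed limits (rad/s): [1.89, 1.89, 2.39, 2.39, 3.01, 3.01, 3.01].

### API

Orientations are given as a unit quaternion [x, y, z, w].
In Python, from plant import * gives the robot as it stands.
- The arm moves only by the tool arm_command, never from a script. Its argument "rows" is a list of rows, each a list of 3 entries, a list of its own where there are three numbers: the turn, a rotation vector about the world's x, y, z in rad, then the shift along the world's x, y, z in mm, then the closure, from 0 (fully open) to 1 (shut). In form: [[[rx, ry, rz], [x, y, z], grip], ...]. A call has 1 to 10 rows; each row shifts and turns the commanded pose from where the row before left it; what a row does not reach is not made up. A row lasts 1/10 s, in which the tool goes at most 50 mm and 8.59 degrees, less where a joint would pass 70% of its speed; a pose out of reach is approached as far as the arm can. A call with a gripper value outside its range is refused whole. The fingers move at their own pace and stop on an object; "grip_force" is the grip in N (left out, the last holds). Time passes only in rows, so rows that do not move let the fingers close. It gives the time, the measured TCP pose, the force, the opening and the grip force at its end, in the units of the state.
- read_state(): the state, without advancing time (a new reading comes with each control period).
- read_camera(name): name is "side" or "top"; returns a dict with "img" (420x560x3 uint8, red, green, blue), "z_map" (420x560 float32, m along the optical axis (not along the pixel's ray), 0 where there is no reading), "camera_matrix" (3x3 intrinsics, pixels), "dist_coeffs" ([k1, k2, p1, p2, k3] as OpenCV has them; the pictures are not rectified), "R" (3x3) and "t" (3): a world point X has camera coordinates R X + t. Camera axes: x right, y down, z forward; pixel columns grow to the right and rows downward; lengths in m; the calibration is good to about 2 mm. A picture is of the moment at which its call begins.
- hand_in(): hands the job in; it is judged then, once.
The state is a dict: "clock": time; "qpos": joint angles; "dq": joint speeds; "joint_efforts": joint torques, N m; "tcp_pos": TCP position; "tcp_rot": TCP orientation; "force": force on the tool from outside, world axes, zero at the start; "moment": the same for the moment, N m; "finger_gap": finger opening in m; "grip_force": force on a finger pad.
Only numpy, scipy, OpenCV 4.12 (cv2) and the standard library are available. Lean on these libraries where they do the work, as an engineer would, in place of code of your own. Each camera call takes 0.05 s, during which the arm holds its last target. There are 200 camera calls.

### The job

Book out the bottle with the red safety cap: take the scanner from its dock, hold it upright and still over the bar code label on that bottle's tray, window 3 to 10 cm above the label, for a good second and a half, then stand it back in its dock and let go of it. Then push the red cap down, twist it counter-clockwise free, lift it straight off and finish still holding it level in the gripper, some 10 cm above the open bottle's mouth. Leave the blue bottle and everything else on the bench alone.

Things in the scene. Friction and masses are not known exactly. Their poses are not given: they have to be found in the camera images.
- jug: white bottle (diameter 80, yellow band) with the RED safety cap, clamped in a grey tray fixed to the bench: it cannot turn or lift. Origin: on the bottle's axis at bench height; z up, x points away from the label (tray 100 wide, 12 high, from -140 to +50 along x). The shoulder slopes up to 106 above the bench; the neck's mouth (diameter 32) is 131 above it.
- label (a point): middle of the white bar code label (66 x 52, faces straight up) on the red-capped bottle's tray, 100 from the bottle's axis, on the jug's -x side, 12.5 above the bench
- cap: red ribbed push-and-turn safety cap, diameter 54, 32 high, 40 g, locked on the bottle at the start; grip it round its side from above. Origin: centre of its underside (starts 120 above the bench, 14 clear above the bottle's shoulder); z up. It cannot turn or lift until pushed down 6 or more; kept down, 60 to 125 degrees counter-clockwise from above (aim at 80) sets it free to lift.
- seal (a joint): how far (m) the spring seal under the cap is pushed down by the cap: 0 = cap up and locked, 0.006 = locking lips cleared, 0.009 = bottom stop (aim at 0.008). The spring takes 4 N to begin and about 12 N at the bottom. The cap does not turn clockwise, pressed or not.
- neck (a point): centre of the mouth of the red-capped bottle, 131 above the bench
- scanner: hand bar code scanner, an upright stick 150 high, 200 g, standing in its dock: grey head 56 (x) x 46 (y), 40 high, red stripe at the bottom; above it a yellow handle 34 (x) x 30 (y), 53 to 150 above its underside; grip it from above about 120 up. Origin: centre of its underside; z up along the handle.
- window (a point): the scanner's reading window, the centre of its underside; it reads along the scanner's -z, straight out of the underside
- dock: black scanner dock fixed to the bench, 92 (x) x 82 (y) with a recess 72 x 62, its floor 12 above the bench and the rim 10 above that floor. Origin: its centre at bench height. The scanner stands in the recess with its x along the dock's x (either way).
- other: blue bottle with a GREY cap in a tray of the same make with a label of its own; not to be scanned, touched or opened. Cap top 152 above the bench. Origin on the bottle's axis at bench height, tray from -140 to +50 along its x.
- bin_red: open red plastic parts bin, 110 x 100 x 70 high; loose bystander, leave it where it stands; origin in the middle of its underside
- pot_yellow: open yellow tray, 70 x 60 x 45 high; loose bystander, leave it where it stands; origin in the middle of its underside
- tape: cardboard-brown tape roll lying flat, outer diameter 90, 30 high; loose bystander, leave it where it stands; origin in the middle of its underside
- carton: closed cardboard carton, 100 x 100 x 70 high; loose bystander, leave it where it stands; origin in the middle of its underside
- screw_jar: closed jar, diameter 60, 80 high; loose bystander, leave it where it stands; origin in the middle of its underside
- screwdriver: screwdriver lying on the bench along its x; loose bystander, leave it where it lies

How it is judged:
On the way, in this order (a step that is already met when the one before it is completed fails the run):
1. the held scanner is kept still and upright over the red-capped bottle's label, window 3 to 10 cm above it and within 20 mm of its middle, for 1 s (z of window in the frame of label between 0.03 and 0.1 m and horizontal distance between window and label below 0.02 m and angle between scanner's own z axis and vertical below 0.17 rad and linear speed of scanner below 0.02 m/s and angular speed of scanner below 0.2 rad/s and contact force between the fingers and scanner above 1 N), for 1 s.
2. the scanner stands upright in its dock, let go (x of scanner in the frame of dock between -0.012 and 0.012 m and y of scanner in the frame of dock between -0.012 and 0.012 m and z of scanner in the frame of dock below 0.016 m and angle between scanner's own z axis and vertical below 0.1 rad and contact force between the fingers and scanner below 0.1 N and linear speed of scanner below 0.03 m/s), for 0.2 s.
3. the gripped red cap is pushed down past its locking lips (value of joint seal above 0.0055 m and contact force between the fingers and cap above 1 N), for 0.1 s.
4. the red cap is twisted free, still on the neck (angle between the x axis of cap and the x axis of jug, either way round above 0.9 rad and z of cap in the frame of jug below 0.135 m and contact force between the fingers and cap above 1 N), for 0.1 s.
At the end, for the whole second after the job is handed in: The red cap is held in the gripper, still and level (within 0.2 rad), its underside 5 to 16 cm above the bottle's mouth and within 35 mm of its axis, touching nothing of the bottle; the scanner stands upright in its dock, within 12 mm of the middle, not touched by the fingers (all of step 2 and z of cap in the frame of neck between 0.05 and 0.16 m and horizontal distance between cap and neck below 0.035 m and angle between cap's own z axis and vertical below 0.2 rad and contact force between the fingers and cap above 1 N and contact force between cap and jug below 0.05 N and linear speed of cap below 0.03 m/s); the arm keeps its last pose, push and grip.
It fails at once if a bystander is moved more than 30 mm (distance of any of bin_red, pot_yellow, tape, carton, screw_jar, screwdriver from where it was at the start of the episode above 0.03 m).
It fails at once if the blue bottle or its tray is pushed with more than 3 N (contact force between any of the arm, the fingers, scanner, cap and other above 3 N).
It also fails if it takes over 67 s, if anything falls off the work surface, if the arm or the gripper's body presses on something with over 40 N, if the wrist force passes 120 N, or if a joint passes its speed limit or range.

## Working session

There is one attempt and no reset: what is moved stays moved. The work goes in short steps, Python scripts to look and compute and a tool call to move; the robot and the scene stay as the last step left them, time stands still between calls to the robot, and variables do not carry over. Pictures are saved under pics/ and viewed, at most 10 in all, crops included, and the job is handed in when it is done.

Besides the shell and the picture viewer there is one more tool, called after ">>>" as name(argument=value, ...), one argument or row to a line, values as JSON. arm_command: Moves the arm, as the interface text tells. Its arguments: {"type":"object","properties":{"rows":{"type":"array"},"grip_force":{"type":"number"}},"required":["rows"]}

```bash
mkdir -p pics; cat > h.py <<'E'
import numpy as np, cv2
from plant import *
def cam(n):
    c=read_camera(n); 
    for k in("camera_matrix","dist_coeffs","R","t"): c[k]=np.array(c[k],float)
    return c
def cloud(c):
    h,w=c["z_map"].shape; u,v=np.meshgrid(np.arange(w),np.arange(h))
    p=cv2.undistortPoints(np.stack([u,v],-1).reshape(-1,1,2).astype(np.float64),c["camera_matrix"],c["dist_coeffs"]).reshape(h,w,2)
    z=c["z_map"][...,None]; P=np.concatenate([p*z,z],-1)
    return (P-c["t"].ravel())@c["R"]
E
python3 - <<'E'
from h import *
s=read_state();print(s)
for n in("top","side"):
    c=cam(n); cv2.imwrite(f"pics/{n}0.png",c["img"][...,::-1]); np.savez(f"{n}0.npz",img=c["img"],P=cloud(c),z=c["z_map"])
    print(n,-c["R"].T@c["t"].ravel())
E
```

```text
{'clock': 0.0, 'qpos': array([ 1.21048696,  0.4179606 , -0.01033995,  1.61417757,  0.00470082,
        1.11070267, -0.0530051 ]), 'dq': array([ 0.00101424,  0.00016276, -0.00029505,  0.00129942,  0.00077582,
        0.00041289, -0.00049546]), 'joint_efforts': array([ 2.99818576e-04, -8.51251173e+01,  6.38996847e-01, -4.25990975e+01,
       -4.88143356e-02,  1.85207441e-02,  1.26631007e-04]), 'tcp_pos': array([ 0.19578611, -0.59313972,  0.20483204]), 'tcp_rot': array([ 9.87318808e-01,  1.58748850e-01, -1.35151147e-04, -5.96915410e-04]), 'force': array([-0.60855886,  0.00990351, -0.21597375]), 'moment': array([ 0.07593465, -0.01911688,  0.00561457]), 'grip_force': 0.0, 'finger_gap': 0.09412591137255552}
top [ 0.41953345 -0.00198121  1.65344822]
side [-0.12536708  0.82412849  0.93344417]
```

View pics/top0.png

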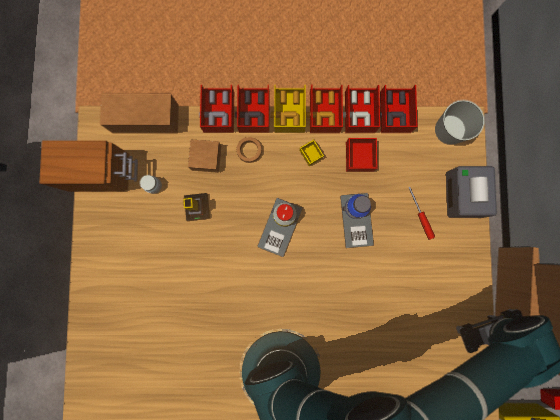

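View pics/side0.png

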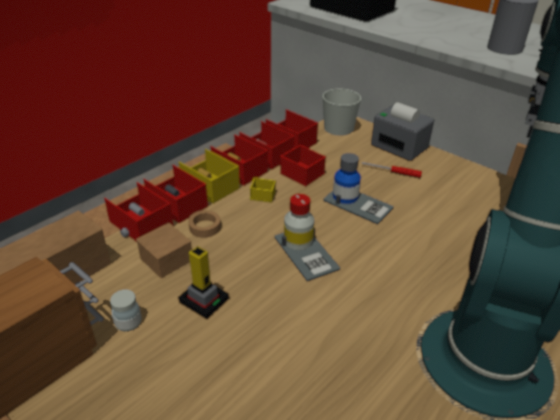

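The top view has the red cap at about (285,212), its label at (275,240), the scanner and dock at (196,207) and the blue bottle at (357,207). The side view has the scanner at (202,275), the red cap at (300,204) and its label at (316,263).

```bash
python3 - <<'E'
from h import *
D={n:np.load(f"{n}0.npz") for n in("top","side")}
def rect(P,name):
    r=cv2.minAreaRect((P[:,:2]*1000).astype(np.float32)); print(name,len(P),"rect c",np.round(r[0],1),"size",np.round(r[1],1),"ang",round(r[2],1),"mean",np.round(P.mean(0)*1000,1),"z",np.round(np.percentile(P[:,2],[5,50,95])*1000,1))
for n in D:
    P=D[n]["P"];im=D[n]["img"].astype(int);R,G,B=im[...,0],im[...,1],im[...,2];ok=D[n]["z"]>0
    x,y,z=P[...,0],P[...,1],P[...,2]
    print(n,"bench z",np.median(z[ok&(abs(z)<.03)]))
    def reg(cx,cy,r): return ok&(np.hypot(x-cx,y-cy)<r)
    # coarse
    m=ok&(R>130)&(G<70)&(B<70)&(z>.13)&(z<.165)&(x<.75)&(x>.3)
    if m.sum(): rect(P[m],"redcap"); 
    m2=ok&(R>130)&(G>110)&(B<80)&(z>.06)&(z<.175)&(x>.3)&(y>.2); 
    if m2.sum(): rect(P[m2],"handle"); m3=m2&(z>.152);  rect(P[m3],"handletop") if m3.sum() else 0
    m=ok&(R<60)&(G<60)&(B<60)&(z>.005)&(z<.03)&(x>.3)&(x<.75)&(y>.2)&(y<.5)
    if m.sum(): rect(P[m],"dockblack")
    m=ok&(z>.015)&(z<.03)&reg(.6,.31,.1); 
    if m.sum(): rect(P[m],"dockrim")
    m=ok&(z>.006)&(z<.02)&(x>.35)&(x<.75)&(abs(y)<.2)
    if m.sum():
        k,l,st,cc=cv2.connectedComponentsWithStats(m.astype(np.uint8))
        for i in range(1,k):
            if st[i,4]>150:
                rect(P[l==i],"tray"); 
                w=(l==i)&(im.min(-1)>150)
                if w.sum()>5: rect(P[w],"  white")
    m=ok&(z>.148)&(z<.175)&(x>.35)&(x<.75)&(y>-.3)&(y<.5)
    k,l,st,cc=cv2.connectedComponentsWithStats(m.astype(np.uint8))
    for i in range(1,k):
        if st[i,4]>15: rect(P[l==i],"high")
t=cv2.imread("pics/top0.png");s=cv2.imread("pics/side0.png")
a=cv2.resize(t[180:270,170:310],(800,514),interpolation=2);cv2.imwrite("pics/c1.png",a)
E
```

```text
top bench z 0.00014405345586986207
redcap 185 rect c [546.8 -10.1] size [50.  49.6] ang 2.4 mean [545.7 -10.5 151.7] z [146.5 151.5 156.4]
handle 717 rect c [806.6 405.3] size [507.5 237.6] ang 46.0 mean [842.7 439.7 107.2] z [ 66.5 119.  158.3]
handletop 38 rect c [573.9 306.1] size [32.2 27.7] ang 8.3 mean [573.2 305.6 162.8] z [158.3 162.9 166.7]
dockblack 61 rect c [604.7 313.9] size [45.3 88.4] ang 30.5 mean [612.2 302.2  19.1] z [ 8.7 19.6 27.2]
dockrim 248 rect c [575.4 303.6] size [93.  82.6] ang 6.5 mean [571.8 297.2  21.6] z [16.2 21.7 27.2]
tray 824 rect c [477.4  15.1] size [115.3 136.2] ang 70.3 mean [468.9  20.5  12.2] z [ 7.1 12.1 17.8]
  white 139 rect c [452.6  26.8] size [51.  66.4] ang 67.5 mean [452.2  27.   12.3] z [ 7.1 12.1 17.8]
high 165 rect c [ 572.2 -264.3] size [49.9 52.3] ang 61.7 mean [ 572.5 -265.2  152.5] z [148.7 152.3 157. ]
high 106 rect c [574.4 305.4] size [34.8 30.3] ang 5.4 mean [573.4 304.3 161.4] z [153.  162.2 166.6]
high 180 rect c [545.  -10.1] size [52.5 49.4] ang 1.5 mean [545.4 -10.1 152.5] z [148.6 152.1 156.4]
side bench z 0.0002517947
[... 352 characters left out ...]
69.4 304.4] size [92.8 83. ] ang 8.2 mean [552.6 315.1  17.7] z [ 8.6 18.9 24.4]
dockrim 497 rect c [571.8 304.3] size [97.4 83.8] ang 8.6 mean [556.3 315.7  21.1] z [16.3 21.1 26.7]
tray 1324 rect c [499.2   5.1] size [101.7 193.9] ang 68.2 mean [471.3  21.5  11.4] z [ 7.7 11.2 15.1]
  white 70 rect c [451.3  25.7] size [42.2 61. ] ang 69.9 mean [443.5  27.9  11.6] z [ 8.6 11.5 14.8]
high 167 rect c [ 570.2 -267.9] size [49.4 56.4] ang 36.8 mean [ 567.4 -264.   152.6] z [149.  152.8 155.6]
high 210 rect c [539.6 -11.4] size [52.2 54.9] ang 22.3 mean [539.5 -10.1 151.4] z [148.9 151.4 154.1]
high 211 rect c [569.5 305. ] size [35.7 31.3] ang 7.5 mean [566.2 307.8 158.5] z [149.5 160.1 163.5]
```

View pics/c1.png

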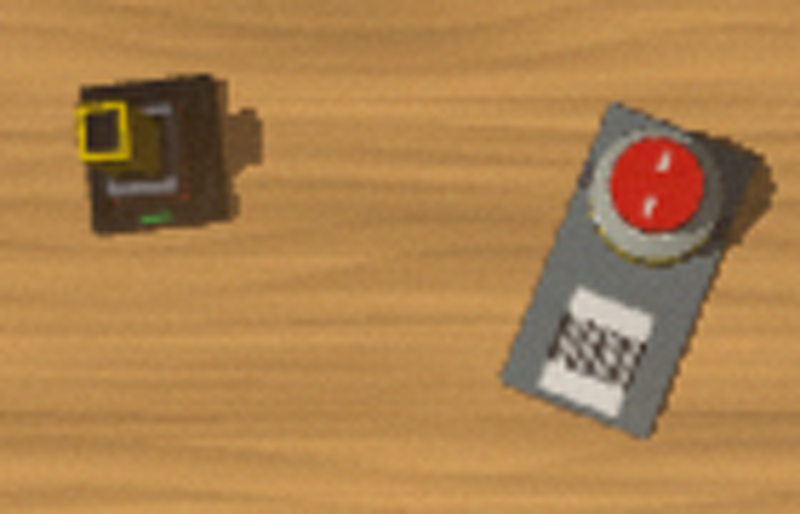

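>>> arm_command(
  rows=[
    [[0, 0, 0.055], [15, 36, 3], 0],
    [[0, 0, 0.055], [15, 36, 3], 0],
    [[0, 0, 0.055], [15, 36, 3], 0],
    [[0, 0, 0.055], [15, 36, 3], 0],
    [[0, 0, 0.055], [15, 36, 3], 0],
    [[0, 0, 0.055], [15, 36, 3], 0],
    [[0, 0, 0.055], [15, 36, 3], 0],
    [[0, 0, 0.055], [15, 36, 3], 0],
    [[0, 0, 0.055], [15, 36, 3], 0],
    [[0, 0, 0.055], [15, 36, 3], 0],
  ],
  grip_force=40,
)

```text
clock: 1.1
tcp_pos: [0.3461, -0.2319, 0.2355]
tcp_rot: [0.907, 0.422, -0.0, -0.0]
force: [1.7, -0.2, -0.8]
finger_gap: 0.0939
grip_force: 0.0
```

>>> arm_command(
  rows=[
    [[0, 0, 0.055], [15, 36, 0], 0],
    [[0, 0, 0.055], [15, 36, 0], 0],
    [[0, 0, 0.055], [15, 36, 0], 0],
    [[0, 0, 0.055], [15, 36, 0], 0],
    [[0, 0, 0.055], [15, 36, 0], 0],
    [[0, 0, 0.055], [15, 36, 0], 0],
    [[0, 0, 0.055], [15, 36, 0], 0],
    [[0, 0, 0.055], [15, 36, 0], 0],
    [[0, 0, 0.055], [15, 36, 0], 0],
    [[0, 0, 0.055], [15, 36, 0], 0],
  ],
)

```text
clock: 2.1
tcp_pos: [0.4962, 0.1279, 0.2353]
tcp_rot: [0.758, 0.652, -0.0, -0.0]
force: [0.4, -0.7, 0.1]
finger_gap: 0.0941
grip_force: 0.0
```

>>> arm_command(
  rows=[
    [[0, 0, 0.055], [15, 36, 0], 0],
    [[0, 0, 0.055], [15, 36, 0], 0],
    [[0, 0, 0.055], [15, 36, 0], 0],
    [[0, 0, 0.055], [15, 36, 0], 0],
    [[0, 0, 0.055], [15, 36, 0], 0],
    [[0, 0, 0], [0, 0, 0], 0],
    [[0, 0, 0], [0, 0, 0], 0],
    [[0, 0, 0], [0, 0, 0], 0],
  ],
)

```text
clock: 2.9
tcp_pos: [0.5709, 0.3055, 0.2353]
tcp_rot: [0.663, 0.749, -0.0, 0.0]
force: [-0.1, -0.7, 0.2]
finger_gap: 0.0939
grip_force: 0.0
```

```bash
cat >> h.py <<'E'
from scipy.spatial.transform import Rotation as Ro
def st():
    s=read_state(); R=Ro.from_quat(s["tcp_rot"]).as_matrix()
    print("t",s["clock"],"tcp",np.round(s["tcp_pos"]*1000,1),"yaw",round(np.degrees(np.arctan2(R[1,0],R[0,0])),1),"zax",np.round(R[:,2],3),"gap",round(s["finger_gap"]*1000,1),"gf",round(s["grip_force"],1),"F",np.round(s["force"],1),"M",np.round(s["moment"],2),"q",np.round(s["qpos"],2))
    return s
E
python3 -c "
from h import *
st()"
```

```text
t 2.9 tcp [570.9 305.5 235.3] yaw 97.0 zax [-0.    -0.001 -1.   ] gap 93.9 gf 0.0 F [-0.1 -0.7  0.2] M [-0.04 -0.11  0.02] q [-0.01  0.54 -0.77  1.5   0.39  1.26 -0.71]
```

>>> arm_command(
  rows=[
    [[0, 0, 0], [0, 0, -20], 0],
    [[0, 0, 0], [0, 0, -25], 0],
    [[0, 0, 0], [0, 0, -25], 0],
    [[0, 0, 0], [0, 0, -25], 0],
    [[0, 0, 0], [1, 0, -20], 0],
    [[0, 0, 0], [0, 0, -7], 0],
    [[0, 0, 0], [0, 0, 0], 0],
    [[0, 0, 0], [0, 0, 0], 0.5],
    [[0, 0, 0], [0, 0, 0], 1],
    [[0, 0, 0], [0, 0, 0], 1],
  ],
)

```text
clock: 3.9
tcp_pos: [0.5722, 0.3066, 0.1143]
tcp_rot: [0.662, 0.749, 0.0, 0.0]
force: [-0.0, -0.1, -0.2]
finger_gap: 0.0737
grip_force: 0.0
```

>>> arm_command(
  rows=[
    [[0, 0, 0], [0, 0, 0], 1],
    [[0, 0, 0], [0, 0, 0], 1],
    [[0, 0, 0], [0, 0, 0], 1],
    [[0, 0, 0], [0, 0, 0], 1],
    [[0, 0, 0], [0, 0, 0], 1],
  ],
)

```text
clock: 4.4
tcp_pos: [0.5719, 0.3065, 0.1134]
tcp_rot: [0.662, 0.749, -0.0, -0.0]
force: [-0.1, -0.9, 0.4]
finger_gap: 0.0339
grip_force: 39.7
```

```bash
python3 -c "
from h import *
st();c=cam('side');a=c['img'][150:330,120:360,::-1];cv2.imwrite('pics/g1.png',cv2.resize(a,(800,600)))"
```

```text
t 4.4 tcp [571.9 306.5 113.4] yaw 97.1 zax [-0. -0. -1.] gap 33.9 gf 39.7 F [-0.1 -0.9  0.4] M [-0.19 -0.16  0.02] q [-0.05  0.66 -0.71  1.61  0.48  1.05 -0.77]
```

View pics/g1.png

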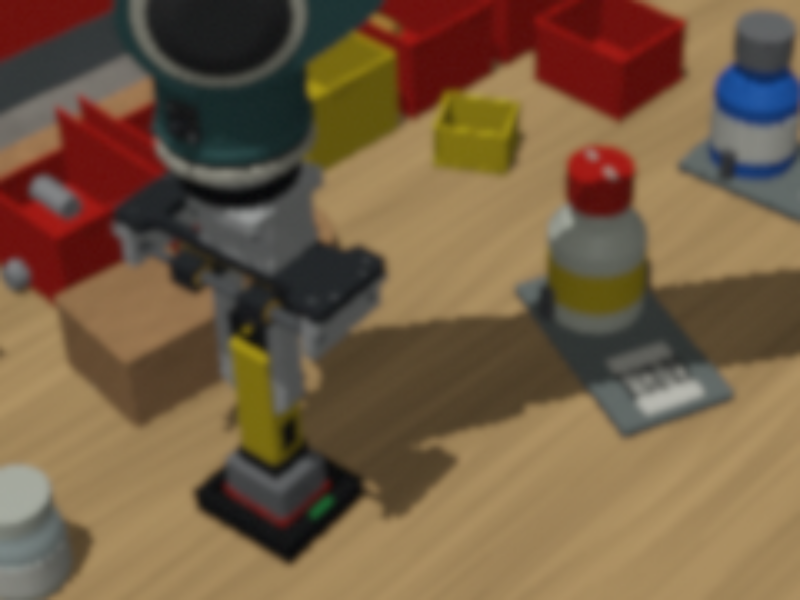

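The gap of 33.9 mm matches the 34 mm handle, and the picture shows the yellow handle between the fingers at about (265,390) with the scanner still seated in the dock. I'll lift it and carry it to the label.

>>> arm_command(
  rows=[
    [[0, 0, 0], [0, 0, 10], 1],
    [[0, 0, 0], [0, 0, 20], 1],
    [[0, 0, 0], [0, 0, 20], 1],
    [[0, 0, 0], [0, 0, 20], 1],
    [[0, 0, 0], [-5, -12, 0], 1],
    [[0, 0, 0], [-10, -24, 0], 1],
    [[0, 0, 0], [-10, -24, 0], 1],
    [[0, 0, 0], [-10, -24, 0], 1],
    [[0, 0, 0], [-10, -24, 0], 1],
    [[0, 0, 0], [-10, -24, 0], 1],
  ],
)

```text
clock: 5.45
tcp_pos: [0.5156, 0.1724, 0.1825]
tcp_rot: [0.663, 0.749, -0.001, -0.0]
force: [0.2, 0.2, -2.7]
finger_gap: 0.0343
grip_force: 39.6
```

>>> arm_command(
  rows=[
    [[0, 0, 0], [-10, -24, 0], 1],
    [[0, 0, 0], [-10, -24, 0], 1],
    [[0, 0, 0], [-10, -24, 0], 1],
    [[0, 0, 0], [-10, -24, 0], 1],
    [[0, 0, 0], [-10, -24, 0], 1],
    [[0, 0, 0], [-10, -18, 0], 1],
    [[0, 0, 0], [-5, -10, 0], 1],
    [[0, 0, 0], [0, 0, 0], 1],
    [[0, 0, 0], [0, 0, 0], 1],
    [[0, 0, 0], [0, 0, 0], 1],
  ],
)

```text
clock: 6.45
tcp_pos: [0.4518, 0.027, 0.1832]
tcp_rot: [0.662, 0.749, -0.0, -0.0]
force: [0.3, 0.2, -2.6]
finger_gap: 0.0342
grip_force: 39.6
```

```bash
python3 - <<'E'
from h import *
st();c=cam('side');a=c['img'][150:330,180:420,::-1];cv2.imwrite('pics/g2.png',cv2.resize(a,(800,600)))
P=cloud(c);im=c["img"].astype(int);x,y,z=P[...,0],P[...,1],P[...,2]
m=(np.hypot(x-.452,y-.026)<.06)&(z>.07)&(z<.13)
r=cv2.minAreaRect((P[m][:,:2]*1000).astype(np.float32));print(m.sum(),r,P[m][:,2].min())
E
```

```text
t 6.45 tcp [451.8  27.  183.2] yaw 97.1 zax [-0.  0. -1.] gap 34.2 gf 39.6 F [ 0.3  0.2 -2.6] M [-0.08 -0.11  0.03] q [ 0.6   0.2  -0.8   2.03  0.17  0.98 -0.17]
465 ((464.6448974609375, 26.250478744506836), (55.943626403808594, 93.73568725585938), 85.09624481201172) 0.0714952276927126
```

View pics/g2.png

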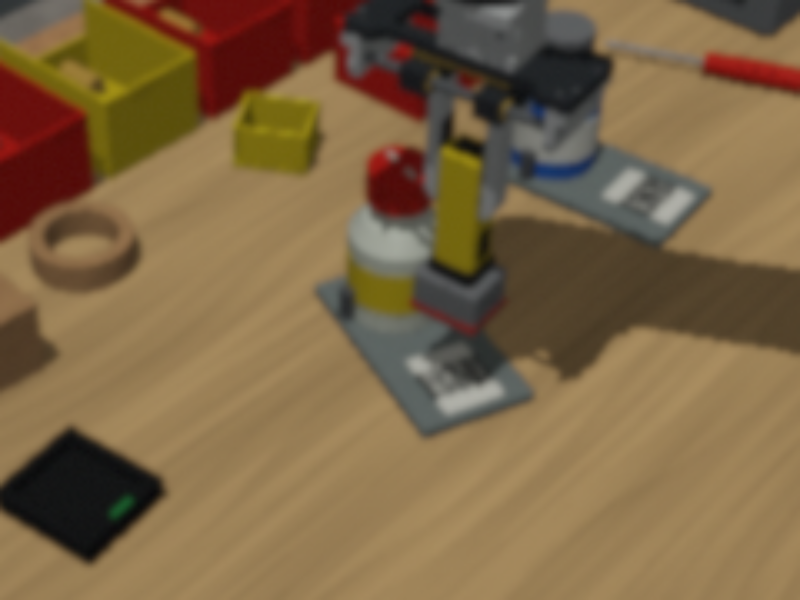

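The scanner hangs upright over the label, with its head at about (460,290) and the label at (455,385). I'll hold it there and meanwhile measure the empty dock.

>>> arm_command(
  rows=[
    [[0, 0, 0], [0, 0, 0], 1],
    [[0, 0, 0], [0, 0, 0], 1],
    [[0, 0, 0], [0, 0, 0], 1],
    [[0, 0, 0], [0, 0, 0], 1],
    [[0, 0, 0], [0, 0, 0], 1],
    [[0, 0, 0], [0, 0, 0], 1],
    [[0, 0, 0], [0, 0, 0], 1],
    [[0, 0, 0], [0, 0, 0], 1],
    [[0, 0, 0], [0, 0, 0], 1],
    [[0, 0, 0], [0, 0, 0], 1],
  ],
)

```text
clock: 7.5
tcp_pos: [0.4519, 0.0265, 0.1834]
tcp_rot: [0.662, 0.749, -0.0, -0.0]
force: [0.7, -1.8, -2.6]
finger_gap: 0.0341
grip_force: 39.6
```

>>> arm_command(
  rows=[
    [[0, 0, 0], [0, 0, 0], 1],
    [[0, 0, 0], [0, 0, 0], 1],
    [[0, 0, 0], [0, 0, 0], 1],
    [[0, 0, 0], [0, 0, 0], 1],
    [[0, 0, 0], [0, 0, 0], 1],
    [[0, 0, 0], [0, 0, 0], 1],
    [[0, 0, 0], [0, 0, 0], 1],
    [[0, 0, 0], [0, 0, 0], 1],
  ],
)

```text
clock: 8.3
tcp_pos: [0.4519, 0.0265, 0.1834]
tcp_rot: [0.662, 0.749, -0.0, -0.0]
force: [0.3, 0.2, -1.4]
finger_gap: 0.0341
grip_force: 39.6
```

```bash
python3 - <<'E'
from h import *
st()
for n in("top","side"):
    c=cam(n);P=cloud(c);x,y,z=P[...,0],P[...,1],P[...,2];ok=c["z_map"]>0
    m=ok&(np.hypot(x-.572,y-.305)<.08)&(c["img"].max(-1)<75)
    k,l,s,_=cv2.connectedComponentsWithStats(m.astype(np.uint8));l=l==1+s[1:,4].argmax()
    print(n,cv2.minAreaRect((P[l&(z>.004)][:,:2]*1000).astype(np.float32)),cv2.minAreaRect((P[l&(z>.017)][:,:2]*1000).astype(np.float32)))
    m=ok&(np.hypot(x-.452,y-.026)<.06)&(z>.065)&(z<.165)
    for a,b in((.065,.09),(.09,.118),(.128,.15)):
        q=m&(z>a)&(z<b)
        if q.sum()>9: print(a,cv2.minAreaRect((P[q][:,:2]*1000).astype(np.float32)))
E
```

```text
t 8.3 tcp [451.9  26.5 183.4] yaw 97.0 zax [-0. -0. -1.] gap 34.1 gf 39.6 F [ 0.3  0.2 -1.4] M [-0.05 -0.07  0.03] q [ 0.6   0.2  -0.8   2.03  0.17  0.98 -0.17]
top ((577.0199584960938, 303.254638671875), (85.89908599853516, 80.74214935302734), 6.237525939941406) ((577.1159057617188, 303.26513671875), (85.70606994628906, 80.74214935302734), 6.237525463104248)
side ((569.33056640625, 304.7339782714844), (94.38599395751953, 82.95391845703125), 6.315881252288818) ((569.3458251953125, 304.69140625), (94.4432144165039, 82.80445098876953), 6.4893317222595215)
0.065 ((465.37481689453125, 27.13340187072754), (49.0166130065918, 93.03347778320312), 82.7793960571289)
0.09 ((463.8032531738281, 26.98683738708496), (54.11530303955078, 92.54826354980469), 87.86371612548828)
0.128 ((440.5584716796875, 33.11289978027344), (48.04128646850586, 27.5439453125), 48.40190887451172)
```

>>> arm_command(
  rows=[
    [[0, 0, 0], [5, 12, 0], 1],
    [[0, 0, 0], [10, 24, 0], 1],
    [[0, 0, 0], [10, 24, 0], 1],
    [[0, 0, 0], [10, 24, 0], 1],
    [[0, 0, 0], [10, 24, 0], 1],
    [[0, 0, 0], [10, 24, 0], 1],
    [[0, 0, 0], [10, 24, 0], 1],
    [[0, 0, 0], [10, 24, 0], 1],
    [[0, 0, 0], [10, 24, 0], 1],
    [[0, 0, 0], [10, 24, 0], 1],
  ],
)

```text
clock: 9.4
tcp_pos: [0.5472, 0.2554, 0.1832]
tcp_rot: [0.662, 0.749, -0.0, -0.0]
force: [0.9, 0.4, -2.4]
finger_gap: 0.034
grip_force: 39.6
```

>>> arm_command(
  rows=[
    [[0, 0, 0], [10, 24, 0], 1],
    [[0, 0, 0], [10, 18, 0], 1],
    [[0, 0, 0], [5, 10, 0], 1],
    [[0, 0, 0], [0, 0, 0], 1],
    [[0, 0, 0], [0, 0, 0], 1],
    [[0, 0, 0], [0, 0, 0], 1],
  ],
)

```text
clock: 10.0
tcp_pos: [0.5719, 0.3054, 0.1835]
tcp_rot: [0.663, 0.749, -0.0, 0.0]
force: [-0.2, -0.5, -1.6]
finger_gap: 0.0343
grip_force: 39.6
```

>>> arm_command(
  rows=[
    [[0, 0, 0], [0, 0, -10], 1],
    [[0, 0, 0], [0, 0, -15], 1],
    [[0, 0, 0], [0, 0, -15], 1],
    [[0, 0, 0], [0, 0, -10], 1],
    [[0, 0, 0], [0, 0, -7], 1],
    [[0, 0, 0], [0, 0, -5], 1],
    [[0, 0, 0], [0, 0, -4], 1],
    [[0, 0, 0], [0, 0, -2], 1],
    [[0, 0, 0], [0, 0, 0], 1],
    [[0, 0, 0], [0, 0, 0], 1],
  ],
)

```text
clock: 11.0
tcp_pos: [0.572, 0.3066, 0.1157]
tcp_rot: [0.662, 0.749, 0.0, 0.0]
force: [0.8, 0.3, -2.5]
finger_gap: 0.0337
grip_force: 39.6
```

```bash
python3 - <<'E'
from h import *
st();c=cam('side');a=c['img'][180:330,140:340,::-1];cv2.imwrite('pics/g3.png',cv2.resize(a,(800,600)))
E
```

```text
t 11.0 tcp [572.  306.6 115.7] yaw 97.0 zax [ 0.  0. -1.] gap 33.7 gf 39.6 F [ 0.8  0.3 -2.5] M [-0.05 -0.12  0.02] q [-0.04  0.66 -0.73  1.61  0.49  1.06 -0.78]
```

View pics/g3.png

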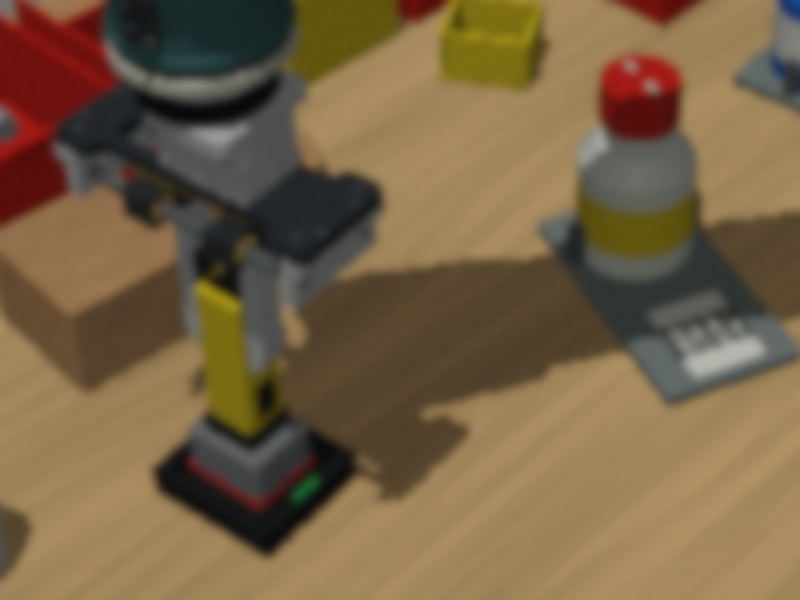

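The scanner is inside the recess at about (250,450) and hangs some 2 mm above the floor. I'll set it down, let go and rise.

>>> arm_command(
  rows=[
    [[0, 0, 0], [0, 0, -1], 1],
    [[0, 0, 0], [0, 0, -1], 1],
    [[0, 0, 0], [0, 0, 0], 1],
    [[0, 0, 0], [0, 0, 0], 0.6],
    [[0, 0, 0], [0, 0, 0], 0.4],
    [[0, 0, 0], [0, 0, 0], 0.2],
    [[0, 0, 0], [0, 0, 0], 0],
    [[0, 0, 0], [0, 0, 0], 0],
    [[0, 0, 0], [0, 0, 0], 0],
    [[0, 0, 0], [0, 0, 0], 0],
  ],
)

```text
clock: 12.05
tcp_pos: [0.5719, 0.3065, 0.1134]
tcp_rot: [0.662, 0.749, -0.0, -0.0]
force: [-0.5, -0.7, -0.0]
finger_gap: 0.0824
grip_force: 0.0
```

>>> arm_command(
  rows=[
    [[0, 0, 0], [0, 0, 10], 0],
    [[0, 0, 0], [0, 0, 20], 0],
    [[0, 0, 0], [0, 0, 25], 0],
    [[0, 0, 0], [0, 0, 25], 0],
    [[0, 0, 0], [0, 0, 25], 0],
    [[0, 0, 0], [0, 0, 15], 0],
    [[0, 0, 0], [0, 0, 0], 0],
    [[0, 0, 0], [0, 0, 0], 0],
  ],
)

```text
clock: 12.85
tcp_pos: [0.5718, 0.3063, 0.2329]
tcp_rot: [0.662, 0.749, -0.0, 0.0]
force: [-0.5, 0.4, -0.8]
finger_gap: 0.0941
grip_force: 0.0
```

```bash
python3 - <<'E'
from h import *
st()
c=cam("side");P=cloud(c);x,y,z=P[...,0],P[...,1],P[...,2];ok=c["z_map"]>0
for a,b in((.153,.165),(.1,.14),(.03,.05)):
    q=ok&(np.hypot(x-.572,y-.305)<.045)&(z>a)&(z<b)
    print(a,q.sum(),cv2.minAreaRect((P[q][:,:2]*1000).astype(np.float32)))
m=ok&(np.hypot(x-.543,y+.011)<.045)&(z>.146)&(z<.165)
q=P[m];print(cv2.minEnclosingCircle((q[:,:2]*1000).astype(np.float32)),np.median(q[:,2]))
cv2.imwrite('pics/g4.png',cv2.resize(c['img'][150:330,140:380,::-1],(800,600)))
E
```

```text
t 12.85 tcp [571.8 306.3 232.9] yaw 97.0 zax [-0. -0. -1.] gap 94.1 gf 0.0 F [-0.5  0.4 -0.8] M [-0.02 -0.14  0.02] q [-0.    0.55 -0.78  1.5   0.4   1.26 -0.71]
0.153 176 ((570.1284790039062, 306.2331237792969), (36.39080810546875, 31.53523063659668), 4.156620502471924)
0.1 238 ((562.1942749023438, 312.6104431152344), (42.515113830566406, 24.597232818603516), 45.4661979675293)
0.03 202 ((559.732177734375, 315.3255310058594), (68.72538757324219, 40.229087829589844), 44.91801071166992)
((541.8641967773438, -11.123706817626953), 29.193721771240234) 0.1511909109763715
```

View pics/g4.png

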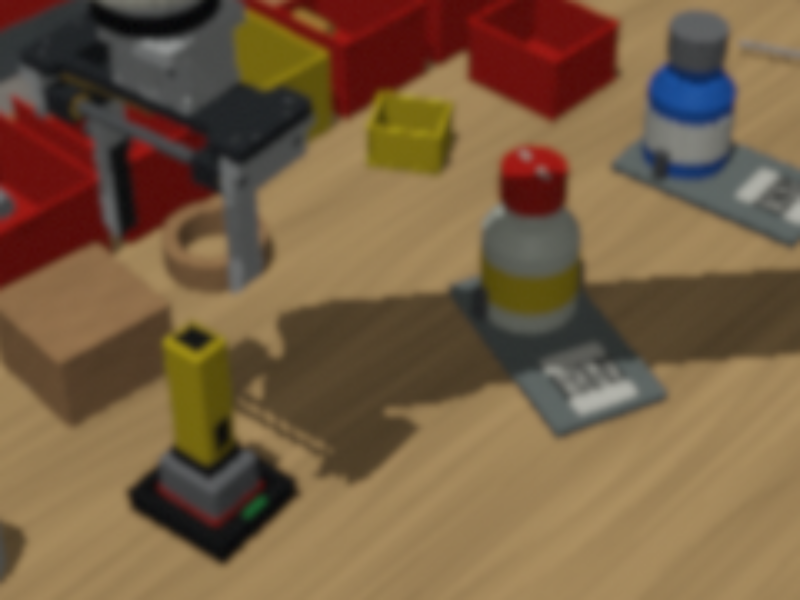

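The scanner stands upright in its dock, with its head at about (210,475). Next I'll go over the red cap.

>>> arm_command(
  rows=[
    [[0, 0, -0.07], [-2.5, -28, 0], 0],
    [[0, 0, -0.07], [-2.5, -28, 0], 0],
    [[0, 0, -0.07], [-2.5, -28, 0], 0],
    [[0, 0, -0.07], [-2.5, -28, 0], 0],
    [[0, 0, -0.07], [-2.5, -28, 0], 0],
    [[0, 0, -0.07], [-2.5, -28, 0], 0],
    [[0, 0, -0.07], [-2.5, -28, 0], 0],
    [[0, 0, -0.07], [-2.5, -28, 0], 0],
    [[0, 0, -0.07], [-2.5, -28, 0], 0],
    [[0, 0, -0.07], [-2.5, -28, 0], 0],
  ],
)

```text
clock: 13.9
tcp_pos: [0.5461, 0.0252, 0.2323]
tcp_rot: [0.88, 0.475, -0.001, -0.0]
force: [0.8, 0.2, -0.5]
finger_gap: 0.0936
grip_force: 0.0
```

>>> arm_command(
  rows=[
    [[0, 0, -0.07], [-2.5, -28, 0], 0],
    [[0, 0, -0.07], [-1, -9, 0], 0],
    [[0, 0, 0], [0, 0, 0], 0],
    [[0, 0, 0], [0, 0, -20], 0],
    [[0, 0, 0], [0, 0, -20], 0],
    [[0, 0, 0], [0, 0, -10], 0],
    [[0, 0, 0], [0, 0, 0], 0],
    [[0, 0, 0], [0, 0, 0], 0],
  ],
)

```text
clock: 14.7
tcp_pos: [0.5436, -0.01, 0.1838]
tcp_rot: [0.91, 0.415, 0.0, -0.0]
force: [-0.0, -0.4, 0.0]
finger_gap: 0.0942
grip_force: 0.0
```

```bash
python3 -c "
from h import *
st()"
```

```text
t 14.7 tcp [543.6 -10.  183.8] yaw 49.0 zax [-0.  0. -1.] gap 94.2 gf 0.0 F [-0.  -0.4  0. ] M [ 0.04 -0.07  0.02] q [ 0.44  0.35 -0.58  1.82  0.22  1.03 -0.94]
```

>>> arm_command(
  rows=[
    [[0, 0, 0], [0, -1, -15], 0],
    [[0, 0, 0], [0, 0, -20], 0],
    [[0, 0, 0], [0, 0, -15], 0],
    [[0, 0, 0], [0, 0, -9], 0],
    [[0, 0, 0], [0, 0, -5], 0],
    [[0, 0, 0], [0, 0, 0], 0],
    [[0, 0, 0], [0, 0, 0], 0.3],
    [[0, 0, 0], [0, 0, 0], 0.5],
    [[0, 0, 0], [0, 0, 0], 1],
    [[0, 0, 0], [0, 0, 0], 1],
  ],
  grip_force=50,
)

```text
clock: 15.7
tcp_pos: [0.5435, -0.0115, 0.1197]
tcp_rot: [0.91, 0.414, 0.0, 0.0]
force: [-0.4, -0.4, -0.3]
finger_gap: 0.0652
grip_force: 0.0
```

>>> arm_command(
  rows=[
    [[0, 0, 0], [0, 0, 0], 1],
    [[0, 0, 0], [0, 0, 0], 1],
    [[0, 0, 0], [0, 0, 0], 1],
    [[0, 0, 0], [0, 0, 0], 1],
  ],
)

```text
clock: 16.1
tcp_pos: [0.5435, -0.0115, 0.1195]
tcp_rot: [0.91, 0.414, 0.0, 0.0]
force: [-1.0, 0.2, 2.1]
finger_gap: 0.0534
grip_force: 50.0
```

```bash
python3 -c "
from h import *
st();c=cam('side');cv2.imwrite('pics/g5.png',cv2.resize(c['img'][120:285,200:420,::-1],(800,600)))"
```

```text
t 16.1 tcp [543.5 -11.5 119.5] yaw 48.9 zax [ 0. -0. -1.] gap 53.4 gf 50.0 F [-1.   0.2  2.1] M [-0.08  0.09 -0.01] q [ 0.41  0.43 -0.55  1.88  0.28  0.91 -0.99]
```

View pics/g5.png

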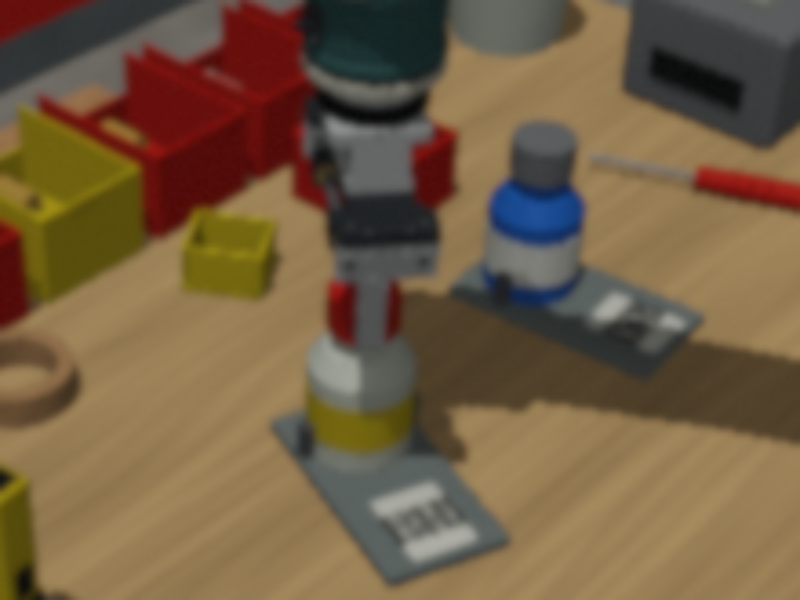

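The gap of 53.4 mm matches the 54 mm cap, and the picture shows it gripped centrally at about (365,310). Now I'll push it down.

>>> arm_command(
  rows=[
    [[0, 0, 0], [0, 0, -2], 1],
    [[0, 0, 0], [0, 0, -2], 1],
    [[0, 0, 0], [0, 0, -2], 1],
    [[0, 0, 0], [0, 0, -2], 1],
    [[0, 0, 0], [0, 0, 0], 1],
    [[0, 0, 0], [0, 0, 0], 1],
    [[0, 0, 0], [0, 0, 0], 1],
  ],
  grip_force=60,
)

```text
clock: 16.85
tcp_pos: [0.5435, -0.0115, 0.1117]
tcp_rot: [0.91, 0.414, 0.0, 0.0]
force: [-3.1, -0.6, 10.1]
finger_gap: 0.0534
grip_force: 60.0
```

```bash
python3 -c "
from h import *
st()"
```

```text
t 16.85 tcp [543.5 -11.5 111.7] yaw 48.9 zax [ 0. -0. -1.] gap 53.4 gf 60.0 F [-3.1 -0.6 10.1] M [-0.18  0.66  0.02] q [ 0.4   0.44 -0.55  1.89  0.29  0.89 -1.  ]
```

The push force of about 10 N fits the spring at 7.8 mm, so the cap isn't slipping in the grip. Next is the 80° counter-clockwise twist.

>>> arm_command(
  rows=[
    [[0, 0, 0.05], [0, 0, 0], 1],
    [[0, 0, 0.1], [0, 0, 0], 1],
    [[0, 0, 0.1], [0, 0, 0], 1],
    [[0, 0, 0.1], [0, 0, 0], 1],
    [[0, 0, 0.1], [0, 0, 0], 1],
    [[0, 0, 0.1], [0, 0, 0], 1],
    [[0, 0, 0.1], [0, 0, 0], 1],
    [[0, 0, 0], [0, 0, 0], 1],
  ],
)

```text
clock: 17.65
tcp_pos: [0.5441, -0.0113, 0.1119]
tcp_rot: [0.729, 0.684, 0.001, 0.0]
force: [-1.3, 0.8, 11.1]
finger_gap: 0.0531
grip_force: 60.0
```

```bash
python3 -c "
from h import *
st()"
```

```text
t 17.65 tcp [544.1 -11.3 111.9] yaw 86.4 zax [ 0.001  0.    -1.   ] gap 53.1 gf 60.0 F [-1.3  0.8 11.1] M [ 0.07 -0.02  0.02] q [ 0.51  0.47 -0.69  1.88  0.37  0.92 -0.42]
```

>>> arm_command(
  rows=[
    [[0, 0, 0.1], [0, 0, 0], 1],
    [[0, 0, 0.1], [0, 0, 0], 1],
    [[0, 0, 0.1], [0, 0, 0], 1],
    [[0, 0, 0.1], [0, 0, 0], 1],
    [[0, 0, 0.1], [0, 0, 0], 1],
    [[0, 0, 0.1], [0, 0, 0], 1],
    [[0, 0, 0.1], [0, 0, 0], 1],
    [[0, 0, 0.05], [0, 0, 0], 1],
    [[0, 0, 0], [0, 0, 0], 1],
    [[0, 0, 0], [0, 0, 0], 1],
  ],
)

```text
clock: 18.65
tcp_pos: [0.544, -0.0113, 0.1119]
tcp_rot: [0.429, 0.903, 0.0, 0.0]
force: [-1.0, 0.5, 10.1]
finger_gap: 0.0534
grip_force: 60.0
```

```bash
python3 -c "
from h import *
st()"
```

```text
t 18.65 tcp [544.  -11.3 111.9] yaw 129.1 zax [ 0.001  0.    -1.   ] gap 53.4 gf 60.0 F [-1.   0.5 10.1] M [ 0.09 -0.    0.05] q [ 0.64  0.53 -0.86  1.88  0.49  0.95  0.24]
```

The tool has turned 80° with almost no resisting moment, so the cap turned with the gripper. Now I'll lift it.

>>> arm_command(
  rows=[
    [[0, 0, 0], [0, 0, 3], 1],
    [[0, 0, 0], [0, 0, 4], 1],
    [[0, 0, 0], [0, 0, 4], 1],
    [[0, 0, 0], [0, 0, 4], 1],
    [[0, 0, 0], [0, 0, 5], 1],
    [[0, 0, 0], [0, 0, 0], 1],
  ],
)

```text
clock: 19.25
tcp_pos: [0.5436, -0.0115, 0.1319]
tcp_rot: [0.429, 0.903, 0.0, 0.0]
force: [-0.2, -0.1, -1.2]
finger_gap: 0.053
grip_force: 60.0
```

>>> arm_command(
  rows=[
    [[0, 0, 0], [0, 0, 10], 1],
    [[0, 0, 0], [0, 0, 15], 1],
    [[0, 0, 0], [0, 0, 20], 1],
    [[0, 0, 0], [0, 0, 20], 1],
    [[0, 0, 0], [0, 0, 15], 1],
    [[0, 0, 0], [0, 0, 15], 1],
    [[0, 0, 0], [0, 0, 5], 1],
    [[0, 0, 0], [0, 0, 0], 1],
    [[0, 0, 0], [0, 0, 0], 1],
    [[0, 0, 0], [0, 0, 0], 1],
  ],
)

```text
clock: 20.25
tcp_pos: [0.543, -0.0115, 0.2307]
tcp_rot: [0.429, 0.903, -0.0, -0.001]
force: [0.2, 0.4, -0.3]
finger_gap: 0.0533
grip_force: 60.0
```

```bash
python3 -c "
from h import *
st();c=cam('side');cv2.imwrite('pics/g6.png',cv2.resize(c['img'][120:330,140:420,::-1],(800,600)))"
```

```text
t 20.25 tcp [543.  -11.5 230.7] yaw 129.1 zax [-0.001  0.    -1.   ] gap 53.3 gf 60.0 F [ 0.2  0.4 -0.3] M [ 0.03 -0.14 -0.01] q [ 0.72  0.39 -0.95  1.77  0.34  1.17  0.35]
```

View pics/g6.png

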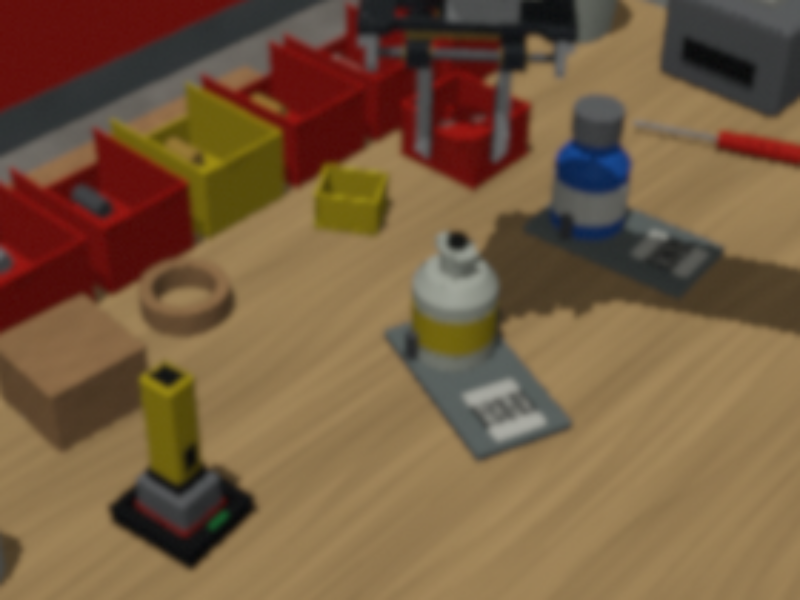

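The bottle is open, with its mouth at about (458,240), and the red cap is level between the fingers at (462,130). The scanner is standing in its dock, so I'll hand in.

```bash
python3 -c "
from h import *
print(hand_in())"
```

```text
the job is handed in; nothing more can be done
None
```

The job is handed in: the label was scanned and the scanner is back in its dock, and the gripper holds the red cap level about 10 cm above the open bottle; `hand_in()` gave no verdict.

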